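# Find the soft blower mount and lay its tag down

### The arm

A 6-joint arm with a two-finger parallel gripper is mounted at the origin on the work surface. World frame = base frame: x ahead of the robot, y to its left, z up, the work surface at z = 0. Lengths are in m, angles in rad, forces in N, time in s.
With the tool pointing down it reaches from about 0.375 to 0.9 m from the base axis. Payload 3.1 kg.
Tool frame: the origin (TCP) lies on the front face of the gripper's body, between the roots of the fingers; the fingertips stand 70 mm ahead of it and the grasp point (between the pads) lies 51 mm ahead of it (tips_ahead is the distance from the TCP to the fingertips, in m); z points along the fingers, y is the line along which they close (so a half turn about z gives the same grasp; the last joint's range is limited). The gripper opens to 87 mm and grips with 3 to 60 N. Pads are 19 mm wide; open, the fingers measure 117 mm over their backs; the gripper's body (75 mm by 190 mm) begins 51 mm behind the grasp point.
Start: joints at [-1.286, 0.527, 1.433, -0, 1.181, -0.178], TCP at [0.28, -0.559, 0.292] pointing down, gripper open.
Joint ranges: [-3.08, 3.08], [-0.75, 2.2], [0.22, 2.44], [-1.43, 4.57], [0, 2.65], [-2.85, 2.85]. Speed limits (rad/s): [2.79, 2.79, 3.14, 3.14, 3.14, 3.14].

### API

Orientations are given as [roll, pitch, yaw] about the fixed x, y, z axes, in that order (R = Rz(yaw) Ry(pitch) Rx(roll)).
In Python, from workcell import get_obs, capture, finish_job, search_frame, place_of, tips_ahead gives the robot as it stands.
- The arm moves only by the tool play_rows, never from a script. Its arguments are lists of equal length, an entry for each row: "translation": the shift along the tool's x, y, z in m, a list of three; "roll": the turn about the tool's z in rad. In form: {"translation": [[x, y, z], ...], "roll": [roll, ...]}. A call has 1 to 8 rows; each row is the pose to reach, as a shift and turn from the pose commanded when the call began, along the tool's axes at that moment; what a row does not reach only later rows make up. A row lasts 1/8 s, in which the tool goes at most 62.5 mm and 10.7 degrees, less where a joint would pass 70% of its speed; a pose out of reach is approached as far as the arm can. A call with a gripper value outside its range is refused whole. "grip" is the finger opening in m, from 0 to 0.087, set as the call begins (left out, the last holds). The fingers move at their own pace and stop on an object; "force" is the grip in N (left out, the last holds). Time passes only in rows, so rows that repeat a pose let the fingers close. It gives the time, the measured TCP pose, the force, the opening and the grip force at its end, in the units of the state.
- get_obs(): the state, without advancing time (a new reading comes with each control period).
- capture(name): name is "scene" or "top"; returns a dict with "image" (420x560x3 uint8, red, green, blue), "fx", "fy", "cx", "cy" (pixels), "R" (3x3) and "t" (3): a world point X has camera coordinates R X + t. Camera axes: x right, y down, z forward; pixel columns grow to the right and rows downward; lengths in m; the calibration is good to about 2 mm. A picture is of the moment at which its call begins. There is no depth.
- finish_job(): hands the job in; it is judged then, once.
Trained networks look in a picture, given as the dict that the camera call returned (one of the last four; its "shot" number tells which), for a name from the list of things; names that differ only in an ending like _2 or _b are one class to them, and where a whole thing is asked for, a point or a joint stands for the part that bears it (a point fixed in the world has none). Each returns a list of dicts, best first, with "score" (0 to 1); they miss things now and then, are a little off and sometimes report something else, mostly with a low value. They report only what shows in the picture. A call takes as long as a camera call.
- search_frame(picture, name): "pixel" ([column, row] in pixels, amid what is visible of it).
- place_of(picture, name): "pixel" ([column, row] in pixels: a listed point, or the origin of a listed thing).
The state is a dict: "time": time; "q": joint angles; "qvel": joint speeds; "joint_efforts": joint torques, N m; "tcp_pos": TCP position; "eef_rot": TCP orientation; "contact_force": force on the tool from outside, world axes, zero at the start; "wrist_torque": the same for the moment, N m; "grip_width": finger opening in m; "grip_force": force on a finger pad.
Only numpy, scipy, OpenCV 4.12 (cv2) and the standard library are available. Lean on these libraries where they do the work, as an engineer would, in place of code of your own. Each camera call takes 0.05 s, during which the arm holds its last target. There are 200 camera calls.

### The job

The blower has been lifted off its plywood base so that its three spring mounts can be checked. Press down on their round rubber pads with the fingertips to find the softest of the three, then push the metal tag on that mount down flat to mark it for replacement, leaving the other two tags standing. Nothing is to be picked up: leave the socket, bolt, spanner and jar where they are.

Things in the scene. Friction and masses are not known exactly. Their poses are not given: they have to be found in the camera images.
- base: birch-plywood base board of a dust blower, 300 (its x) x 320 (its y) x 18 mm, bolted to the white bench. Origin: centre of its underside, z up, x away from the robot (turned up to 20 degrees either way). Three look-alike spring mounts p, q, r stand on it in three places; which stands in which place changes from run to run. A loose socket and a bolt stand on it too.
- spot_left (a point): fixed point of the board: centre of the pad's top, when up, of the mount at the robot's left of the side nearer the robot (board x -45, y +100 mm). Mount: dark steel foot plate 130 x 56 x 5 mm, dark cup, steel coil, 52 mm round cap with flat black rubber pad, 73 mm above the bench. A hinged tag stands on its side towards board -x.
- spot_right (a point): fixed point of the board: centre of the pad's top, when up, of the mount at the robot's right of the side nearer the robot (board x -45, y -100 mm). Mount: dark steel foot plate 130 x 56 x 5 mm, dark cup, steel coil, 52 mm round cap with flat black rubber pad, 73 mm above the bench. A hinged tag stands on its side towards board -x.
- spot_far (a point): fixed point of the board: centre of the pad's top, when up, of the mount in the middle of the side away from the robot (board x +75, y 0). Mount: dark steel foot plate 130 x 56 x 5 mm, dark cup, steel coil, 52 mm round cap with flat black rubber pad, 73 mm above the bench. A hinged tag stands on its side towards board -x.
- pad_p (a joint): how far the pad of mount p is pressed down, m: 0 = up, 0.014 = against its stop. It moves straight down and springs back when let go. It starts to move at about 1 N and then takes a further 0.4 to 1.7 N for each mm, even all the way; each of the three mounts takes about half the force per mm of the next stiffer one.
- tag_p (a joint): angle of mount p's tag, rad: 0 = up, 50 degrees above level (start 0 to 0.15), 0.873 = flat on its stops. Bare aluminium leaf 34 mm wide, 44 long, 3 thick; hinge along board y, 42 mm to the board -x side of the pad's axis, 27.5 mm above the bench; leans away from the pad. Pushing straight down on its face about 20 mm beyond the hinge lays it over; the stiff hinge (0.04 N m) keeps it there.
- pad_q (a joint): how far the pad of mount q is pressed down, m: 0 = up, 0.014 = against its stop. It moves straight down and springs back when let go. It starts to move at about 1 N and then takes a further 0.4 to 1.7 N for each mm, even all the way; each of the three mounts takes about half the force per mm of the next stiffer one.
- tag_q (a joint): angle of mount q's tag, rad: 0 = up, 50 degrees above level (start 0 to 0.15), 0.873 = flat on its stops. Bare aluminium leaf 34 mm wide, 44 long, 3 thick; hinge along board y, 42 mm to the board -x side of the pad's axis, 27.5 mm above the bench; leans away from the pad. Pushing straight down on its face about 20 mm beyond the hinge lays it over; the stiff hinge (0.04 N m) keeps it there.
- pad_r (a joint): how far the pad of mount r is pressed down, m: 0 = up, 0.014 = against its stop. It moves straight down and springs back when let go. It starts to move at about 1 N and then takes a further 0.4 to 1.7 N for each mm, even all the way; each of the three mounts takes about half the force per mm of the next stiffer one.
- tag_r (a joint): angle of mount r's tag, rad: 0 = up, 50 degrees above level (start 0 to 0.15), 0.873 = flat on its stops. Bare aluminium leaf 34 mm wide, 44 long, 3 thick; hinge along board y, 42 mm to the board -x side of the pad's axis, 27.5 mm above the bench; leans away from the pad. Pushing straight down on its face about 20 mm beyond the hinge lays it over; the stiff hinge (0.04 N m) keeps it there.
- socket: bystander: loose steel socket, 29 mm across and 40 mm high, standing on the board between the two nearer mounts. Origin: centre of its foot.
- bolt: bystander: loose steel bolt standing on its head on the board's half away from the robot, left of the far mount; head 22 mm across, shank 12 mm, 58 mm high. Origin: centre of the head's underside.
- spanner: bystander: loose 180 mm spanner lying on the bench at the robot's left of the board. Origin: under its middle.
- jar: bystander: closed amber jar of screws, 66 mm across and 85 mm high, on the bench at the robot's right of the board. Origin: centre of its foot.

How it is judged:
By the outcome, as a careful person would: the job done as asked, in the order asked, and still so for the second after the job is handed in, with the robot touching nothing.
It also fails if it takes over 50 s, if anything falls off the work surface, if the arm or the gripper's body presses on something with over 40 N, if the wrist force passes 120 N, or if a joint passes its speed limit or range.

## Working session

There is one attempt and no reset: what is moved stays moved. The work goes in short steps, Python scripts to look and compute and a tool call to move; the robot and the scene stay as the last step left them, time stands still between calls to the robot, and variables do not carry over. Pictures are saved under pics/ and viewed, at most 10 in all, crops included, and the job is handed in when it is done.

Besides the shell and the picture viewer there is one more tool, called after ">>>" as a command line: name --pt "numbers of a row" for each row, then --argument value for the rest. play_rows: Moves the arm, as the interface text tells. Its arguments: {"type":"object","properties":{"translation":{"type":"array"},"roll":{"type":"array"},"grip":{"type":"number"},"force":{"type":"number"}},"required":["translation","roll"]}

```bash
mkdir -p pics
cat > h.py <<'E'
from workcell import *
import numpy as np, cv2
def ray(c,px,z):
    R=np.array(c["R"]);t=np.array(c["t"])
    d=R.T@np.array([(px[0]-c["cx"])/c["fx"],(px[1]-c["cy"])/c["fy"],1]);o=-R.T@t
    return o+d*(z-o[2])/d[2]
def proj(c,X):
    p=np.array(c["R"])@X+np.array(c["t"]);return [c["fx"]*p[0]/p[2]+c["cx"],c["fy"]*p[1]/p[2]+c["cy"]]
E
python3 - <<'E'
from h import *
o=get_obs();print({k:np.round(v,3) for k,v in o.items()})
cs={n:capture(n) for n in("scene","top")}
for n,c in cs.items():
    cv2.imwrite(f"pics/{n}0.png",c["image"][:,:,::-1])
    for nm,z in(("spot_left",.073),("spot_right",.073),("spot_far",.073),("base",0),("socket",.018),("bolt",.018),("jar",0),("tag_p",.04)):
        for d in place_of(c,nm)[:3]: print(n,nm,np.round(d["pixel"],1),round(d["score"],2),np.round(ray(c,d["pixel"],z),4))
E
```

```text
{'time': np.float64(0.0), 'q': array([-1.285,  0.528,  1.434,  0.   ,  1.181, -0.179]), 'qvel': array([ 0.001, -0.   , -0.   , -0.   ,  0.   ,  0.   ]), 'joint_efforts': array([-1.0000e-03, -4.4004e+01, -1.7659e+01,  6.3000e-02,  5.8000e-02,
       -0.0000e+00]), 'tcp_pos': array([ 0.279, -0.558,  0.291]), 'eef_rot': array([-3.139, -0.   ,  0.464]), 'contact_force': array([-0.13 , -0.93 ,  0.224]), 'wrist_torque': array([-0.   , -0.06 , -0.001]), 'grip_force': np.float64(0.0), 'grip_width': np.float64(0.087)}
scene spot_left [335.  258.4] 0.77 [0.5635 0.1657 0.073 ]
scene spot_left [335.4 238.9] 0.5 [0.5305 0.1264 0.073 ]
scene spot_left [296.9 290.5] 0.5 [0.6745 0.1827 0.073 ]
scene spot_right [296.5 194.8] 0.82 [ 0.5244 -0.0287  0.073 ]
scene spot_far [262.6 241.8] 0.94 [0.6666 0.0429 0.073 ]
scene spot_far [333.9 260.4] 0.33 [0.5686 0.1683 0.073 ]
scene base [292.4 249.5] 0.9 [0.5941 0.055  0.    ]
scene base [295.2 287.5] 0.68 [0.6477 0.1416 0.    ]
scene socket [334.4 236.4] 0.72 [0.4979 0.0904 0.018 ]
scene socket [333.4 257.6] 0.64 [0.5377 0.136  0.018 ]
scene bolt [295.5 287.8] 0.62 [0.6539 0.1509 0.018 ]
scene jar [245.2 138.6] 0.69 [ 0.4776 -0.3561 -0.    ]Traceback (most recent call last):
  File "<stdin>", line 7, in <module>
ValueError: it knows: base, bolt, jar, socket, spanner, spot_far, spot_left, spot_right
```

Run:
```python
from h import *
c=capture("top")
cv2.imwrite("pics/top0.png",c["image"][:,:,::-1])
for nm,z in(("spot_left",.073),("spot_right",.073),("spot_far",.073),("base",0),("socket",.018),("bolt",.018),("jar",0)):
        for d in place_of(c,nm)[:3]: print(nm,np.round(d["pixel"],1),round(d["score"],2),np.round(ray(c,d["pixel"],z),4))
```

```text
spot_left [215.1 209.1] 0.61 [0.5661 0.1652 0.073 ]
spot_right [295.7 223.7] 0.89 [ 0.5271 -0.0354  0.073 ]
spot_right [261.4 172.8] 0.7 [0.6559 0.0488 0.073 ]
spot_far [264.3 172.5] 0.74 [0.6566 0.0415 0.073 ]
base [260.1 203. ] 0.89 [0.5872 0.0586 0.    ]
socket [248.4 232.2] 0.61 [0.5089 0.0883 0.018 ]
bolt [223.9 179.8] 0.39 [0.6486 0.1529 0.018 ]
jar [421.8 244.1] 0.89 [ 0.4728 -0.3668  0.    ]
```

View pics/top0.png

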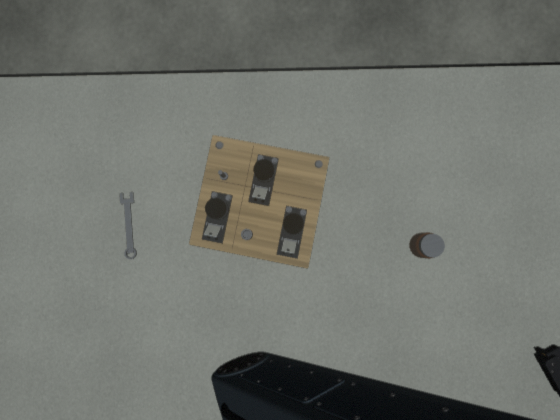

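View pics/scene0.png

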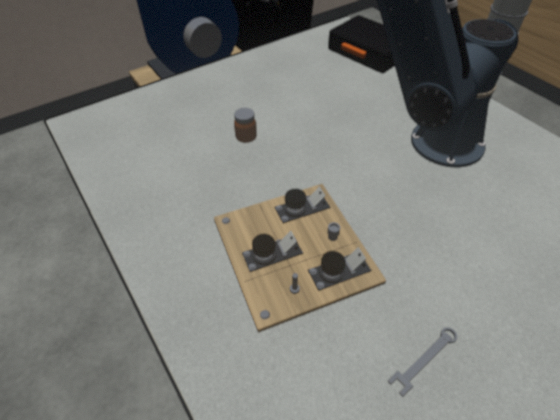

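The pictures show three dark pads in the top view at (216,208), (294,223) and (264,170), with bright tags below each one, and the networks agree. The spots come out near L (0.565,0.165), R (0.526,-0.033) and F (0.662,0.043), with the board turned about -11°.

```bash
cat >> h.py <<'E'
yaw=-0.195; B=np.array([[np.cos(yaw),-np.sin(yaw)],[np.sin(yaw),np.cos(yaw)]]); C=np.array([.590,.058])
spot={k:C+B@np.array(v) for k,v in dict(L=(-.045,.1),R=(-.045,-.1),F=(.075,0)).items()}
from scipy.spatial.transform import Rotation as Ro
def shift(xy,ztip):
    o=get_obs();R=Ro.from_euler("xyz",o["eef_rot"])
    d=R.inv().apply(np.array([*xy,ztip+.07])-o["tcp_pos"]); print(np.round(d,4),"roll",round(o["eef_rot"][2]-yaw,3),"F",np.round(o["contact_force"],2),"tip z",round(o["tcp_pos"][2]-.07,4),"t",o["time"])
E
python3 - <<'E'
from h import *
print(spot,tips_ahead)
shift(spot["R"],.15);shift(spot["R"],.1)
c=capture("top");im=c["image"][120:290,170:350,::-1].copy()
im=cv2.resize(im,None,fx=4,fy=4)
def dot(x,y,z,col):
    p=proj(c,np.array([*(C+B@np.array([x,y])),z]));cv2.circle(im,(int((p[0]-170)*4),int((p[1]-120)*4)),3,col,-1)
for x in(-.15,.15):
  for y in(-.16,.16): dot(x,y,.018,(0,0,255))
for x,y in((-.045,.1),(-.045,-.1),(.075,0)):
    dot(x,y,.073,(0,255,0))
    for a in np.arange(0,6.28,.5): dot(x+.026*np.cos(a),y+.026*np.sin(a),.073,(0,255,255))
    for s in(-.017,.017): dot(x-.042-.028,y+s,.061,(255,0,0));dot(x-.042,y+s,.0275,(255,0,0))
cv2.imwrite("pics/crop1.png",im)
E
```

```text
{'L': array([0.56522951, 0.16482426]), 'R': array([ 0.5264762 , -0.03138527]), 'F': array([0.66357858, 0.04346751])} 0.0697
[ 0.4568 -0.3614  0.0723] roll 0.659 F [-0.26  1.11  0.55] tip z 0.2223 t 0.85
[ 0.4568 -0.3614  0.1223] roll 0.659 F [-0.26  1.11  0.55] tip z 0.2223 t 0.85
```

View pics/crop1.png

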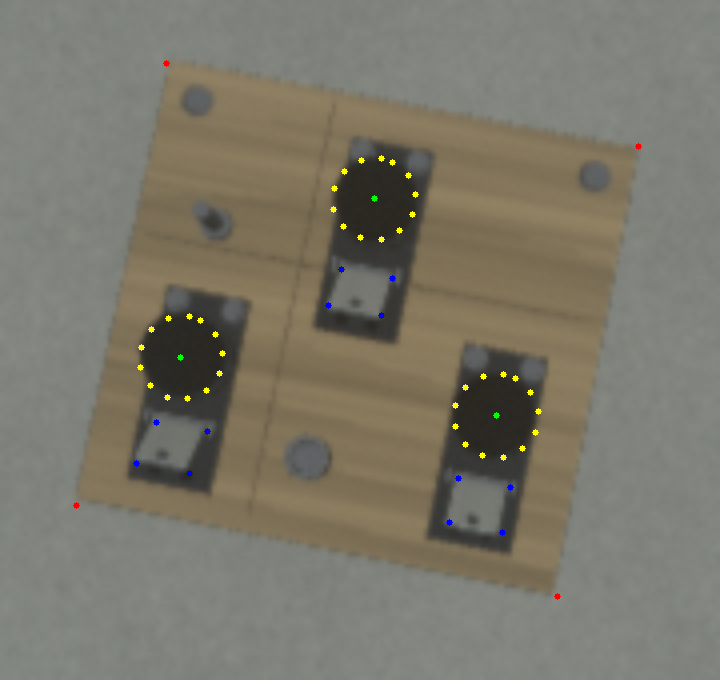

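The overlay fits: the red dots sit on the board corners, the yellow rings lie on the pads, and the blue dots match the tags to within about 1–2 mm. Next I'll move over the right pad.

>>> play_rows --pt "0.057 -0.045 0" --pt "0.114 -0.09 0" --pt "0.171 -0.135 0" --pt "0.228 -0.18 0.0" --pt "0.285 -0.225 0.02" --pt "0.342 -0.27 0.04" --pt "0.4 -0.315 0.06" --pt "0.457 -0.361 0.072" --roll '[0.08,0.16,0.24,0.33,0.41,0.5,0.58,0.66]' --grip 0

```text
time: 1.9
tcp_pos: [0.4904, -0.11, 0.2386]
eef_rot: [3.141, -0.001, -0.199]
contact_force: [0.3, -0.3, 0.2]
grip_width: 0.0151
grip_force: 0.0
```

Run:
```python
from h import *
shift(spot["R"],.085)
```

```text
[ 0.0197 -0.0842  0.0836] roll -0.004 F [ 0.29 -0.29  0.23] tip z 0.1686 t 1.9
```

>>> play_rows --pt "0 0 0" --pt "0 0 0" --pt "0 0 0" --roll '[0,0,0]'

```text
time: 2.28
tcp_pos: [0.4895, -0.1131, 0.2392]
eef_rot: [3.141, -0.001, -0.198]
contact_force: [0.6, -0.0, -0.0]
grip_width: 0.0006
grip_force: 0.0
```

Run:
```python
from h import *
shift(spot["R"],.083)
```

```text
[ 0.0201 -0.0875  0.0862] roll -0.003 F [ 0.55 -0.04 -0.01] tip z 0.1692 t 2.275
```

>>> play_rows --pt "0.01 -0.044 0.01" --pt "0.02 -0.0875 0.02" --pt "0.02 -0.0875 0.06" --pt "0.02 -0.0875 0.086" --pt "0.02 -0.0875 0.086" --pt "0.02 -0.0875 0.086" --roll '[0,0,0,0,0,0]'

```text
time: 3.02
tcp_pos: [0.5269, -0.031, 0.1537]
eef_rot: [3.141, -0.002, -0.198]
contact_force: [0.1, -0.0, 0.4]
grip_width: 0.0003
grip_force: 0.0
```

Run:
```python
from h import *
shift(spot["R"],.069)
```

```text
[-0.0004  0.0004  0.0147] roll -0.003 F [ 0.07 -0.01  0.45] tip z 0.0837 t 3.025
```

>>> play_rows --pt "0 0 0.011" --pt "0 0 0.0157" --pt "0 0 0.0157" --pt "0 0 0.0157" --roll '[0,0,0,0]'

```text
time: 3.52
tcp_pos: [0.5271, -0.0301, 0.1377]
eef_rot: [3.141, -0.002, -0.196]
contact_force: [2.1, -1.4, 3.2]
grip_width: 0.0006
grip_force: 1.7
```

>>> play_rows --pt "0 0 0.003" --pt "0 0 0.005" --pt "0 0 0.005" --pt "0 0 0.005" --roll '[0,0,0,0]'

```text
time: 4.03
tcp_pos: [0.527, -0.0301, 0.1325]
eef_rot: [3.141, -0.002, -0.196]
contact_force: [1.9, -2.8, 5.3]
grip_width: 0.0003
grip_force: 2.9
```

>>> play_rows --pt "0 0 -0.03" --pt "0 0 -0.06" --pt "0 0 -0.06" --pt "0 0 -0.06" --roll '[0,0,0,0]'

```text
time: 4.53
tcp_pos: [0.525, -0.0291, 0.191]
eef_rot: [-3.141, 0.003, -0.196]
contact_force: [1.1, -1.0, -1.2]
grip_width: 0.0004
grip_force: 0.0
```

Run:
```python
from h import *
shift(spot["L"],.083)
```

```text
[ 0.0018 -0.198   0.0381] roll -0.001 F [ 1.13 -1.04 -1.16] tip z 0.121 t 4.525
```

The right mount gives about 0.4 N/mm. Next is the left one.

>>> play_rows --pt "0 -0.05 0" --pt "0 -0.1 0" --pt "0.001 -0.15 0" --pt "0.002 -0.198 0" --pt "0.002 -0.198 0.022" --pt "0.002 -0.198 0.038" --pt "0.002 -0.198 0.038" --pt "0.002 -0.198 0.038" --roll '[0,0,0,0,0,0,0,0]'

```text
time: 5.52
tcp_pos: [0.5668, 0.1634, 0.1539]
eef_rot: [3.141, 0.001, -0.197]
contact_force: [-0.2, 0.4, 0.6]
grip_width: 0.0004
grip_force: 0.0
```

Run:
```python
from h import *
shift(spot["L"],.068)
```

```text
[-0.0018 -0.0011  0.0159] roll -0.002 F [-0.22  0.37  0.65] tip z 0.0839 t 5.525
```

>>> play_rows --pt "0 0 0.011" --pt "0 0 0.016" --pt "0 0 0.016" --pt "0 0 0.016" --roll '[0,0,0,0]'

```text
time: 6.02
tcp_pos: [0.5676, 0.1637, 0.1393]
eef_rot: [-3.142, -0.002, -0.196]
contact_force: [-0.5, -1.7, 7.4]
grip_width: 0.0004
grip_force: 3.6
```

>>> play_rows --pt "0 0 0.003" --pt "0 0 0.005" --pt "0 0 0.005" --pt "0 0 0.005" --roll '[0,0,0,0]'

```text
time: 6.52
tcp_pos: [0.5676, 0.1637, 0.1354]
eef_rot: [-3.142, -0.003, -0.196]
contact_force: [-3.6, -1.3, 14.2]
grip_width: 0.0004
grip_force: 6.7
```

>>> play_rows --pt "0 0 -0.03" --pt "0 0 -0.06" --pt "0 0 -0.06" --pt "0 0 -0.06" --roll '[0,0,0,0]'

```text
time: 7.02
tcp_pos: [0.5661, 0.1639, 0.1924]
eef_rot: [3.141, 0.001, -0.196]
contact_force: [0.3, -0.5, 0.1]
grip_width: 0.0001
grip_force: 0.0
```

Run:
```python
from h import *
shift(spot["F"],.083)
```

```text
[0.1191 0.0991 0.0392] roll -0.001 F [ 0.31 -0.52  0.11] tip z 0.1224 t 7.025
```

Left comes out at about 1.7 N/mm, so it is stiff. Far is next.

>>> play_rows --pt "0.04 0.033 0" --pt "0.08 0.066 0" --pt "0.119 0.099 0" --pt "0.119 0.099 0.022" --pt "0.119 0.099 0.039" --pt "0.119 0.099 0.039" --pt "0.119 0.099 0.039" --roll '[0,0,0,0,0,0,0]'

```text
time: 7.9
tcp_pos: [0.6639, 0.0445, 0.1539]
eef_rot: [3.142, 0.001, -0.195]
contact_force: [0.1, -0.2, -0.8]
grip_width: 0.0002
grip_force: 0.0
```

>>> play_rows --pt "0 0 0.011" --pt "0 0 0.016" --pt "0 0 0.016" --pt "0 0 0.016" --roll '[0,0,0,0]'

```text
time: 8.4
tcp_pos: [0.6648, 0.0442, 0.139]
eef_rot: [-3.141, -0.002, -0.196]
contact_force: [1.3, 2.2, 4.8]
grip_width: 0.0002
grip_force: 2.3
```

>>> play_rows --pt "0 0 0.003" --pt "0 0 0.005" --pt "0 0 0.005" --pt "0 0 0.005" --roll '[0,0,0,0]'

```text
time: 8.9
tcp_pos: [0.6648, 0.0442, 0.1346]
eef_rot: [-3.141, -0.002, -0.196]
contact_force: [-0.8, 2.7, 8.2]
grip_width: 0.0006
grip_force: 4.1
```

>>> play_rows --pt "0 0 -0.03" --pt "0 0 -0.06" --pt "0 0 -0.06" --pt "0 0 -0.06" --roll '[0,0,0,0]'

```text
time: 9.4
tcp_pos: [0.6632, 0.0437, 0.1919]
eef_rot: [3.141, 0.003, -0.196]
contact_force: [-0.0, 1.0, -0.1]
grip_width: 0.0002
grip_force: 0.0
```

Run:
```python
from h import *
shift(C+B@np.array([-.045-.062,-.1]),.075)
```

```text
[-0.1814  0.1003  0.0474] roll -0.001 F [-0.03  0.96 -0.08] tip z 0.1219 t 9.4
```

The stiffnesses are right ≈0.4, far ≈0.8 and left ≈1.7 N/mm, so the right mount is the softest. I'll move over its tag.

>>> play_rows --pt "-0.045 0.025 0" --pt "-0.09 0.05 0" --pt "-0.136 0.075 0" --pt "-0.181 0.1 0" --pt "-0.181 0.1 0.025" --pt "-0.181 0.1 0.047" --pt "-0.181 0.1 0.047" --pt "-0.181 0.1 0.047" --roll '[0,0,0,0,0,0,0,0]'

```text
time: 10.4
tcp_pos: [0.4671, -0.019, 0.1458]
eef_rot: [-3.142, 0.001, -0.196]
contact_force: [-0.6, -0.2, 0.3]
grip_width: 0.0004
grip_force: 0.0
```

Run:
```python
from h import *
shift(C+B@np.array([-.045-.062,-.1]),.029)
```

```text
[-0.0013  0.0007  0.0468] roll -0.001 F [-0.57 -0.17  0.32] tip z 0.0758 t 10.4
```

>>> play_rows --pt "-0.001 0 0.01" --pt "-0.001 0 0.02" --pt "-0.001 0 0.028" --pt "-0.001 0 0.036" --pt "-0.001 0 0.042" --pt "-0.001 0 0.046" --pt "-0.001 0 0.046" --roll '[0,0,0,0,0,0,0]'

```text
time: 11.28
tcp_pos: [0.4664, -0.0189, 0.0997]
eef_rot: [-3.142, -0.0, -0.196]
contact_force: [-0.1, 0.9, 1.2]
grip_width: 0.0006
grip_force: 0.0
```

>>> play_rows --pt "0 0 0.001" --pt "0 0 0.002" --pt "0 0 0.002" --roll '[0,0,0]'

```text
time: 11.65
tcp_pos: [0.4666, -0.0189, 0.099]
eef_rot: [3.141, -0.002, -0.196]
contact_force: [-1.1, -0.4, 6.8]
grip_width: 0.0002
grip_force: 3.8
```

>>> play_rows --pt "0 0 0.002" --pt "0 0 0.002" --pt "0 0 0.002" --roll '[0,0,0]'

```text
time: 12.02
tcp_pos: [0.4666, -0.0189, 0.0988]
eef_rot: [3.141, -0.003, -0.196]
contact_force: [-2.9, 0.7, 25.4]
grip_width: 0.0005
grip_force: 12.9
```

>>> play_rows --pt "0 0 -0.03" --pt "0 0 -0.08" --pt "0 0 -0.13" --pt "-0.01 0.05 -0.15" --pt "-0.02 0.1 -0.15" --pt "-0.03 0.15 -0.15" --pt "-0.03 0.2 -0.15" --pt "-0.03 0.2 -0.15" --roll '[0,0,0,0,0,0,0,0]'

```text
time: 13.02
tcp_pos: [0.3979, -0.2127, 0.2465]
eef_rot: [3.14, -0.003, -0.202]
contact_force: [-0.5, 0.1, 0.5]
grip_width: 0.0004
grip_force: 0.0
```

Run:
```python
from h import *
a=cv2.resize(capture("top")["image"][120:290,170:350,::-1],(540,510))
b=cv2.resize(capture("scene")["image"][170:340,200:400,::-1],None,fx=3,fy=3)
cv2.imwrite("pics/a.png",a);cv2.imwrite("pics/b.png",b)
```

```text
(no output)
```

View pics/a.png

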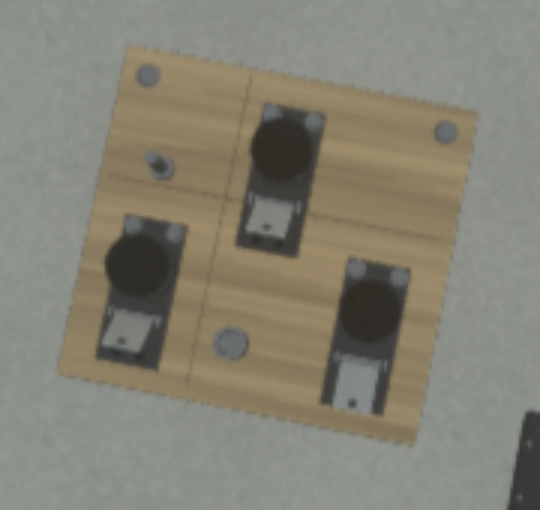

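View pics/b.png

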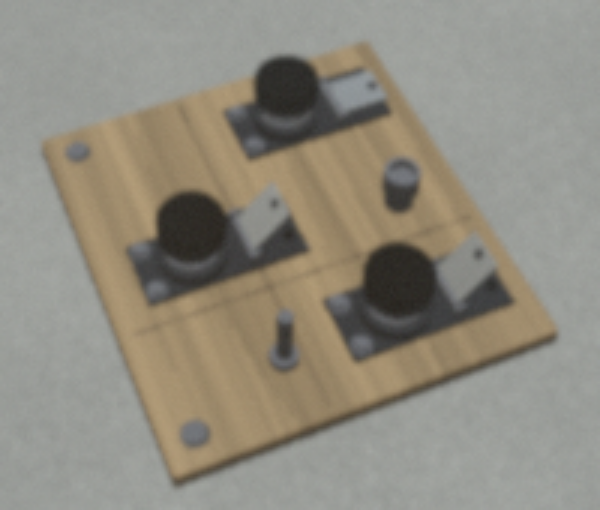

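The right tag, at (355,385) in the top crop, lies flat. The other two tags still stand, and the socket and bolt are where they were.

```bash
python3 -c "
from workcell import *
print(finish_job())"
```

```text
the job is handed in; nothing more can be done
None
```

The right-hand mount was the softest (about 0.4 N/mm, against 0.8 for the far one and 1.7 for the left), so I pushed its tag flat, left the other two tags standing, and handed the job in at about 13 s.

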